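# Anchor the rack and hold a ripening board out to its mark

## Robot

A 6-joint arm with a two-finger parallel gripper is mounted at the origin on the work surface. World frame = base frame: x ahead of the robot, y to its left, z up, the work surface at z = 0. Lengths are in m, angles in rad, forces in N, time in s.
With the tool pointing down it reaches from about 0.35 to 0.85 m from the base axis. Payload 8.1 kg.
Tool frame: the origin (TCP) lies where the fingers leave the gripper's body, on its centre line; the fingertips stand 84 mm ahead of it and the grasp point (between the pads) lies 65 mm ahead of it; z points along the fingers, y is the line along which they close (so a half turn about z gives the same grasp; the last joint's range is limited). The gripper opens to 93 mm and grips with 3 to 60 N. Pads are 15 mm wide; open, the fingers measure 128 mm over their backs; the gripper's body (75 mm by 188 mm) begins 65 mm behind the grasp point.
Start: joints at [1.131, 0.13, 1.488, -0, 1.523, -0.085], TCP at [0.208, 0.563, 0.303] pointing down, gripper open.
Joint ranges: [-2.96, 2.96], [-0.89, 2.26], [0.02, 2.5], [-1.34, 4.48], [0, 2.73], [-2.66, 2.66]. Speed limits (rad/s): [2.39, 2.39, 2.79, 3.14, 3.14, 3.14].

## Interface

Orientations are given as a rotation vector (axis times angle).
In Python, from plant import robot gives the robot as it stands.
- The arm moves only by the shell command python3 -m jog 'ROWS' [FORCE]. ROWS is text: rows parted by semicolons, each of 5 numbers parted by spaces: the opening, from 0 (shut) to 1 (fully open), then the shift along the tool's x, y, z in m, then the turn about the tool's z in degrees. A call has 1 to 10 rows; each row shifts and turns the commanded pose from where the row before left it, along the tool's axes as they then stand; what a row does not reach is not made up. A row lasts 1/12 s, in which the tool goes at most 41.7 mm and 7.16 degrees, less where a joint would pass 70% of its speed; a pose out of reach is approached as far as the arm can. A call with a gripper value outside its range is refused whole. The fingers move at their own pace and stop on an object; FORCE is the grip in N (left out, the last holds). Time passes only in rows, so rows that do not move let the fingers close. It gives the time, the measured TCP pose, the force, the opening and the grip force at its end, in the units of the state.
- robot.read_state(): the state, without advancing time (a new reading comes with each control period).
- robot.read_camera(name): name is "side" or "top"; returns a dict with "color" (384x512x3 uint8, red, green, blue), "intrinsics" (3x3 intrinsics, pixels), "k1" (the pictures are not rectified: a ray, as slopes to the right and down, at radius r is drawn at 1 + k1 r^2 times it, then the intrinsics apply), "pose" (4x4, takes a point from camera to world coordinates). Camera axes: x right, y down, z forward; pixel columns grow to the right and rows downward; lengths in m; the calibration is good to about 2 mm. A picture is of the moment at which its call begins. There is no depth.
- robot.close_job(): hands the job in; it is judged then, once.
The state is a dict: "t": time; "q": joint angles; "dq": joint speeds; "joint_torque": joint torques, N m; "tool_pos": TCP position; "orientation": TCP orientation; "force": force on the tool from outside, world axes, zero at the start; "wrist_torque": the same for the moment, N m; "opening": finger opening in m; "gripper_force": force on a finger pad.
Only numpy, scipy, OpenCV 4.12 (cv2) and the standard library are available. Lean on these libraries where they do the work, as an engineer would, in place of code of your own. Each camera call takes 0.05 s, during which the arm holds its last target. There are 200 camera calls.

## Task

In the cheese cellar, first swing the rack's steel hook round by its upright wooden knob until it is fully home in the forked catch, so that the rack is anchored. Then take the board that carries a cheese by its tongue handle and slide it straight out along the rack, towards the robot, until the dark line across the board lies right over the rack's front edge. Past half-way it would tip off, so keep hold of it: finish while still holding the board level and still in this position, with its back part resting on the rack, the cheese in its place and the other things left alone.

Things in the scene. Friction and masses are not known exactly. Their poses are not given: they have to be found in the camera images.
- latch (a joint): Angle (rad) of the hook, a flat steel bar 14 mm wide and 10 mm thick that turns level about an upright pin in front of the rack. 0 = closed, home in the catch (a hard stop), the bar then points along the rack's +y; it grows to at most 1.75 as the bar swings out towards the robot. It turns stiffly (about 0.05 N m of friction) and stays where it is left; it starts between 1.0 and 1.55.
- latch_pivot (a point): Point on the hook's pin, at the bar's mid thickness, 85 mm above the bench; fixed to the rack, axes as rack_edge. The pin is 50 mm in front of the rack's front edge. The bar runs 111 mm from the pin; its end goes into a forked steel catch on a post on the bench, 102 mm along +y from the pin, open towards the robot; the top of the catch is 99 mm above the bench.
- latch_knob (a point): Centre of the hook's knob: an upright round dark-wood knob, 22 mm diameter, 40 mm high, from 120 to 160 mm above the bench, on a thin 10 mm stem, 75 mm from the pin. This point is 140 mm above the bench. The knob is fixed to the bar and its axes turn with it (y along the bar away from the pin).
- rack_edge (a point): Point on the front edge of the low wooden rack, at its top surface, 110 mm above the bench, in line with the place of the board. The rack is a fixed plank top 380 mm wide (y), 300 mm deep (x), 20 mm thick, on a frame. x points level into the rack, away from the robot, square to the front edge; y along the edge (to the robot's left); z up.
- board_handle (a point): Middle of the board's tongue handle, half-way up its thickness. The tongue is 30 mm wide (y), 20 mm thick and 100 mm long (x), in front of the board's plate and free on all sides, in front of the rack; this point is 55 mm in front of the plate. Axes of the board: x along it towards its back (into the rack), y across, z up. The board is light spruce, about 0.3 kg, loose on the rack.
- board_mark (a point): Point on the underside of the board, in the middle of its width, straight below the dark line, 4 mm wide, that runs across the top and down the sides of the plate; 160 mm behind the plate's front edge, 215 mm behind board_handle. The plate is 280 mm long, 140 mm wide, 20 mm thick. At the start the line is 100 to 140 mm inside the rack's front edge.
- board_seat (a point): The place of the cheese on the board: the point where the centre of the cheese is when it stands rightly, 70 mm in front of the line, 42.5 mm above the board's underside. Axes of the board.
- cheese_center (a point): Centre of the round cheese that stands loose on the board: 110 mm diameter, 45 mm high, about 0.5 kg.
- neighbour_center (a point): Centre of another cheese, 100 mm diameter, 50 mm high, loose on the rack to the left of the board; to be left alone.
- trier: Cheese iron (dark wooden handle 90 x 18 x 18 mm, steel rod 12 mm diameter, 200 mm long in all) lying on the bench to the left; origin at its underside, near the middle, x along it. To be left alone.
- brush: Rind brush, 130 x 45 x 33 mm, lying on the bench to the right; origin at the middle of its underside, x along it. To be left alone.
- board: The whole board (plate and tongue); origin at the middle of the plate's underside, 140 mm behind the plate's front edge and 20 mm in front of the line. Same axes as board_handle.
- rack: The whole fixed rack with its pivot bracket and catch; origin on the bench below the middle of the front edge, axes as rack_edge. The place of the board is centred 60 mm to the right (-y) of the rack's middle, the hook's pin is 45 mm to the left (+y) of it. The rack stands turned by up to about 0.18 rad.
Things that resemble listed ones, but are neither listed nor needed, are in the scene too. What is shaped like the part that bears cheese_center but green or red is not meant.

How it is judged:
By the outcome, as a careful person would: the job done as asked, in the order asked, and still so for the second after the job is handed in, while the arm keeps its last pose, push and grip.
It also fails if it takes over 58 s, if anything falls off the work surface, if the arm or the gripper's body presses on something with over 40 N, if the wrist force passes 120 N, or if a joint passes its speed limit or range.

## Working session

There is one attempt and no reset: what is moved stays moved. The work goes in short steps, Python scripts to look and compute and a shell command to move; the robot and the scene stay as the last step left them, time stands still between calls to the robot, and variables do not carry over. Pictures are saved under pics/ and viewed, at most 10 in all, crops included, and the job is handed in when it is done.

```bash
mkdir -p pics; ls; cat > h.py <<'E'
import numpy as np, cv2
from plant import robot
from scipy.spatial.transform import Rotation as R
def cam(n):
    c=robot.read_camera(n); c={k:(np.array(v) if k!='k1' else float(v)) for k,v in c.items() if k in('color','intrinsics','k1','pose')}
    return c
def ray(c,uv):
    K=c['intrinsics'];d=cv2.undistortPoints(np.array([[uv]],float),K,np.array([c['k1'],0,0,0,0.]))[0,0]
    return c['pose'][:3,3], c['pose'][:3,:3]@np.array([d[0],d[1],1])
def onz(c,uv,z):
    o,d=ray(c,uv); return o+d*(z-o[2])/d[2]
def proj(c,P):
    T=np.linalg.inv(c['pose']);p=T[:3,:3]@np.array(P)+T[:3,3]
    x=p[:2]/p[2]; x=x*(1+c['k1']*(x@x)); return (c['intrinsics']@np.array([*x,1]))[:2]
def save(c,f,crop=None,s=1):
    im=c['color'][...,::-1]
    if crop: im=im[crop[1]:crop[3],crop[0]:crop[2]]
    cv2.imwrite('pics/'+f,cv2.resize(im,None,fx=s,fy=s,interpolation=cv2.INTER_CUBIC))
def st():
    s=robot.read_state(); return s
E
python3 - <<'E'
from h import *
t=cam('top');s=cam('side')
save(t,'top0.png',s=1.5);save(s,'side0.png',s=1.5)
for c in(t,s):print(c['pose'].round(3),c['intrinsics'].round(1),c['k1'])
x=st();print(x['t'],x['tool_pos'],x['orientation'],R.from_rotvec(x['orientation']).as_matrix().round(3))
E
```

```text
pics
[[-1.500e-02 -9.800e-01  1.970e-01  3.600e-01]
 [-1.000e+00  1.500e-02 -4.000e-03 -2.000e-02]
 [ 1.000e-03 -1.970e-01 -9.800e-01  1.307e+00]
 [ 0.000e+00  0.000e+00  0.000e+00  1.000e+00]] [[394.2   0.  254.5]
 [  0.  394.2 192.9]
 [  0.    0.    1. ]] -0.012515586077055328
[[ 0.9   -0.253  0.355  0.311]
 [-0.436 -0.523  0.732 -0.646]
 [ 0.    -0.814 -0.581  0.637]
 [ 0.     0.     0.     1.   ]] [[347.1   0.  255.6]
 [  0.  347.1 184.8]
 [  0.    0.    1. ]] -0.07087448494430022
0.1 [0.20825772 0.56229032 0.30179727] [-5.54312549e-01 -3.09186821e+00  2.58417848e-03] [[-0.938  0.347 -0.001]
 [ 0.347  0.938 -0.002]
 [ 0.    -0.002 -1.   ]]
```

View pics/top0.png

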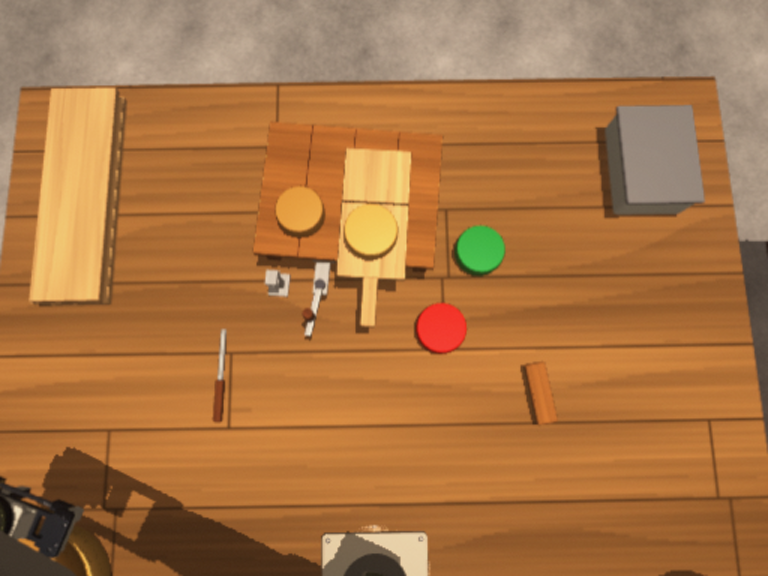

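View pics/side0.png

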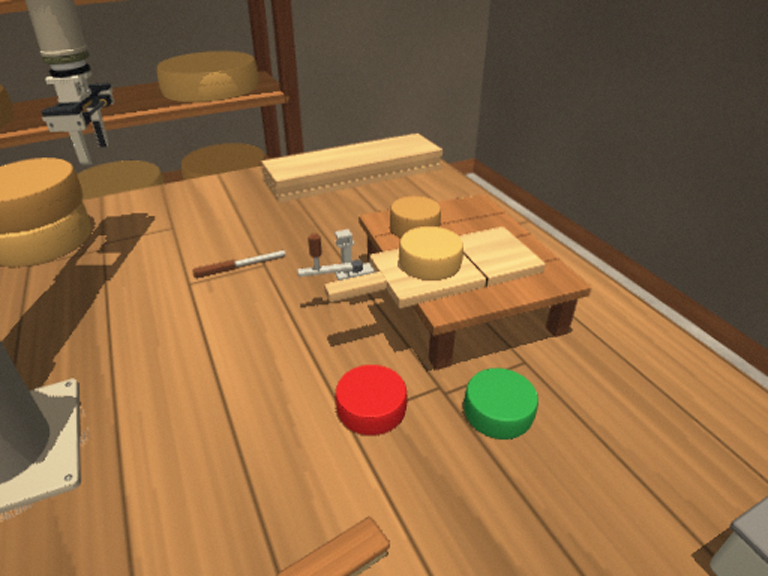

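The top picture (1.5x) shows:
- The board with the yellow cheese is at (375,215), its tongue at (369,303) and its dark line at about (375,203).
- The hook runs from its pin at (321,280) to the knob at (308,314). The catch is at (277,284).

What could be mistaken for these:
- **Board:** the plank stack at (75,195), and the red (442,328) and green (480,250) discs. I take the board on the rack that carries the yellow cheese.
- **Knob:** the trier handle at (219,400) and the dark pin head at (321,280). I take the upright knob at (308,314).
- **Cheese:** the neighbour at (300,210), which is not on the board.

```bash
python3 - <<'E'
from h import *
t=cam('top');s=cam('side')
save(t,'crop1.png',(165,80,300,230),4)
hsv=cv2.cvtColor(t['color'],cv2.COLOR_RGB2HSV)
for uv in [(246,205),(250,120),(250,178),(225,180),(190,120),(205,208),(205,210),(205,216),(247,155)]:print(uv,hsv[uv[1],uv[0]])
# front edge of rack: two corner guesses (orig px) onto z=.11
for n,uv in dict(fl=(170,168.7),fr=(290,178.5),bl=(181,82),br=(294.5,89.5)).items():print(n,onz(t,uv,.11).round(4))
sh=cv2.cvtColor(s['color'],cv2.COLOR_RGB2HSV)
# knob side view
for uv in [(209,162),(209,158)]:print(uv,sh[uv[1],uv[0]])
save(s,'crop2.png',(190,120,400,250),3.8)
E
```

```text
(246, 205) [ 17 144 238]
(250, 120) [ 18 140 241]
(250, 178) [ 22 125 243]
(225, 180) [ 17 145 234]
(190, 120) [ 13 192 206]
(205, 208) [  9 187 128]
(205, 210) [ 10 189 140]
(205, 216) [ 17  47 218]
(247, 155) [ 22 155 243]
fl [0.6819 0.2392 0.11  ]
fr [ 0.6447 -0.1361  0.11  ]
bl [0.9759 0.2113 0.11  ]
br [ 0.9437 -0.1608  0.11  ]
(209, 162) [ 11 148  79]
(209, 158) [ 11 163 130]
```

View pics/crop1.png

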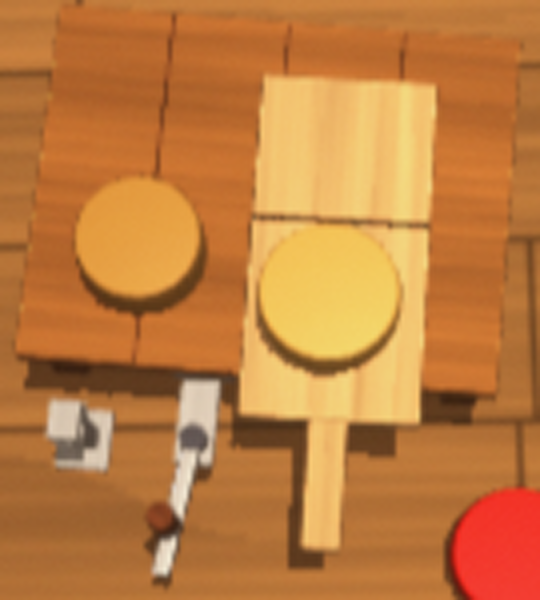

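View pics/crop2.png

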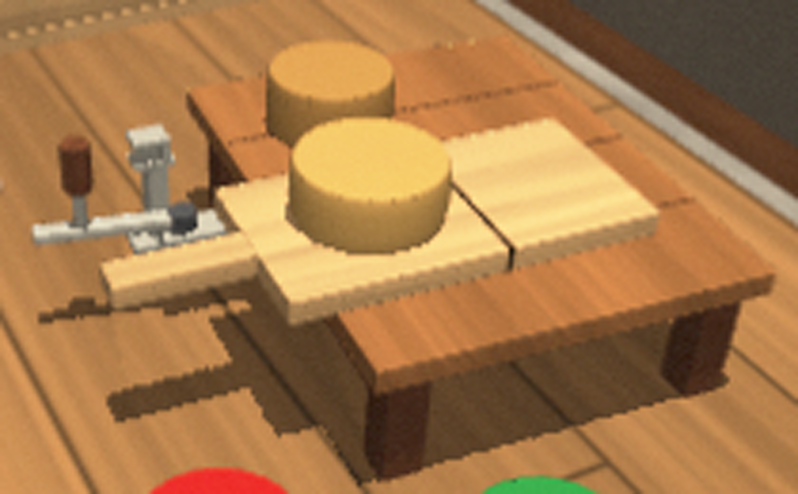

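Crop 1 (4x) shows the knob top at (161,513), the pin at (193,435), the bar end at (160,575) and the catch at (68,425). The plate corners are at (240,413), (419,422), (264,76) and (436,85). The line runs (251,216) to (430,224), and the tongue end (303,547) to (339,550). Crop 2 (3.8x, from the side) confirms the upright knob at (75,165) on the hook, and that this is the board bearing the cheese.

```bash
cat > m.py <<'E'
from h import *
t=cam('top');s=cam('side')
P=lambda u,v,z:onz(t,((u+.5)/4-.5+165,(v+.5)/4-.5+80),z)
fl,fr,bl,br=P(18,355,.11),P(495,393,.11),P(62,8,.11),P(518,42,.11)
print('rack w',np.linalg.norm(fl-fr),np.linalg.norm(bl-br),'d',np.linalg.norm(fl-bl),np.linalg.norm(fr-br))
yaw=lambda v:np.arctan2(v[1],v[0])
print('yaw',yaw(bl-fl),yaw(br-fr),yaw(fl-fr)-np.pi/2,yaw(bl-br)-np.pi/2)
c=(fl+fr+bl+br)/4
b=[P(240,413,.13),P(419,422,.13),P(264,76,.13),P(436,85,.13)]
print('plate w',np.linalg.norm(b[0]-b[1]),np.linalg.norm(b[2]-b[3]),'l',np.linalg.norm(b[0]-b[2]),np.linalg.norm(b[1]-b[3]))
print('byaw',yaw(b[2]-b[0]),yaw(b[3]-b[1]),yaw(b[0]-b[1])-np.pi/2,yaw(b[2]-b[3])-np.pi/2)
ry=np.mean([yaw(bl-fl),yaw(br-fr),yaw(fl-fr)-np.pi/2,yaw(bl-br)-np.pi/2]);by=np.mean([yaw(b[2]-b[0]),yaw(b[3]-b[1]),yaw(b[0]-b[1])-np.pi/2])
ux=np.array([np.cos(ry),np.sin(ry),0]);uy=np.array([-ux[1],ux[0],0])
O=c-.15*ux
print('ry',ry,'by',by,'front mid',O)
loc=lambda p:np.array([(p-O)@ux,(p-O)@uy,p[2]]).round(4)
print('line',loc(P(251,216,.13)),loc(P(430,224,.13)),'tongue end',loc((P(303,547,.13)+P(339,550,.13))/2),'plate front',loc((b[0]+b[1])/2),'back',loc((b[2]+b[3])/2))
k=P(161,513,.16);p=P(193,435,.1);e=P(160,575,.09)
pin=O-.05*ux+.045*uy
print('knob',k,loc(k),'pin',p,loc(p),'exp',pin,'r',np.linalg.norm((k-pin)[:2]),'end',loc(e))
# cross check knob with side: top ellipse centre crop2 (74,143)
for z in(.16,):print('knob side',onz(s,((74.5)/3.8-.5+190,(143.5)/3.8-.5+120),z))
bu=np.array([np.cos(by),np.sin(by),0])
h=(P(303,547,.13)+P(339,550,.13))/2+.045*bu;print('handle',h, 'cheese',loc(P(330,292,.175)))
E
python3 m.py
```

```text
rack w 0.3748988985575922 0.37537606070317153 d 0.2955693656743605 0.2960809666847747
yaw -0.09413036839339889 -0.09574517404263932 -0.09667153357546376 -0.09530642667182865
plate w 0.13711738842451535 0.13779958839420636 l 0.27693122726991526 0.27631793858327297
byaw -0.06921639619622139 -0.07168687458888799 -0.06626694710370229 -0.07073825718073534
ry -0.09546337567083266 by -0.06905673929627056 front mid [0.66281175 0.05571076 0.11      ]
line [0.1241 0.0139 0.13  ] [ 0.1288 -0.1267  0.13  ] tongue end [-0.1336 -0.0633  0.13  ] plate front [-0.0325 -0.0611  0.13  ] back [ 0.244  -0.0542  0.13  ]
knob [0.54767063 0.12233584 0.16      ] [-0.121   0.0553  0.16  ] pin [0.6189064  0.10534952 0.1       ] [-0.0484  0.0452  0.1   ] exp [0.61732874 0.10527179 0.11      ] r 0.07171774207834089 end [-0.1589  0.0608  0.09  ]
knob side [0.54615994 0.12215025 0.16      ]
handle [0.56864496 0.00233224 0.13      ] cheese [ 0.0533 -0.0551  0.175 ]
```

Every size checks to within about 4 mm, and the side view agrees on the knob to 2 mm. The hook stands at about 1.43 rad. I'll go above the knob with the fingers caging it tangentially.

```bash
python3 -m jog '0.5 -0.0235 -0.0148 0 0;0.5 -0.0235 -0.0148 0 0;0.5 -0.0235 -0.0148 0 0;0.5 -0.0235 -0.0148 0 0;0.5 -0.0235 -0.0148 0 0;0.5 -0.0235 -0.0148 0 0;0.5 -0.0235 -0.0148 0 0;0.5 -0.0235 -0.0148 0 0;0.5 -0.0235 -0.0148 0 0;0.5 -0.0235 -0.0148 0 0' && python3 -m jog '0.5 -0.0235 -0.0148 0 0;0.5 -0.0235 -0.0148 0 0;0.5 -0.0235 -0.0148 0 0;0.5 -0.0235 -0.0148 0 0;0.5 -0.0235 -0.0148 0 0;0.5 -0.0235 -0.0148 0 0;0.5 -0.0235 -0.0148 0 0;0.5 -0.0235 -0.0148 0 0;0.5 -0.0235 -0.0147 0 -6.7;0.5 -0.0 0 0 0'
cat > w.py <<'E'
import sys
from h import *
ry=-0.0955;ux=np.array([np.cos(ry),np.sin(ry),0]);uy=np.array([-ux[1],ux[0],0]);O=np.array([.6628,.0557,.11]);pin=O-.05*ux+.045*uy
def info():
    x=st();M=R.from_rotvec(x['orientation']).as_matrix();g=x['tool_pos']+.065*M[:,2]
    print('t',round(x['t'],2),'tcp',np.round(x['tool_pos'],4),'grasp',g.round(4),'yawY',np.degrees(np.arctan2(M[1,1],M[0,1])).round(2),'F',np.round(x['force'],1),'op',round(x['opening'],4),'gf',x['gripper_force'],'q',np.round(x['q'],2),'zdir',M[:,2].round(4))
    return x,M,g
if __name__=='__main__':
    x,M,g=info()
    if len(sys.argv)>3:
        tg=np.array([float(a) for a in sys.argv[1:4]]);print('shift tool',(M.T@(tg-g)).round(4))
E
python3 w.py .547 .1225 .147
```

```text
t: 1.13
tool_pos: [0.378, 0.341, 0.3028]
orientation: [0.554, 3.092, 0.0]
force: [-0.4, -0.1, -0.4]
opening: 0.0465
gripper_force: 0.0
t: 1.97
tool_pos: [0.5316, 0.1403, 0.3026]
orientation: [0.364, 3.119, -0.002]
force: [0.1, 0.1, 0.7]
opening: 0.0465
gripper_force: 0.0
t 1.97 tcp [0.5316 0.1403 0.3026] grasp [0.5316 0.1402 0.2376] yawY 76.7 F [0.1 0.1 0.7] op 0.0465 gf 0.0 q [ 0.17 -0.01  1.63 -0.    1.52 -1.17] zdir [ 9.0e-04 -1.6e-03 -1.0e+00]
shift tool [-0.0189 -0.0135  0.0906]
```

```bash
python3 -m jog '0.5 -0.0095 -0.007 0 0;0.5 -0.0095 -0.0065 0 0;0.5 0 0 0.02 0;0.5 0 0 0.02 0;0.5 0 0 0 0;0.5 0 0 0 0' >/dev/null; python3 w.py .547 .1225 .147
python3 - <<'E'
from h import *
save(cam('top'),'top1.png',(165,120,300,230),5)
E
```

```text
t 2.47 tcp [0.544  0.1264 0.2616] grasp [0.5438 0.1264 0.1966] yawY 76.35 F [-0.6  0.3  0.7] op 0.0463 gf 0.0 q [ 0.14  0.04  1.66  0.    1.45 -1.2 ] zdir [-3.1e-03 -4.0e-04 -1.0e+00]
shift tool [-0.0042 -0.003   0.0496]
```

View pics/top1.png

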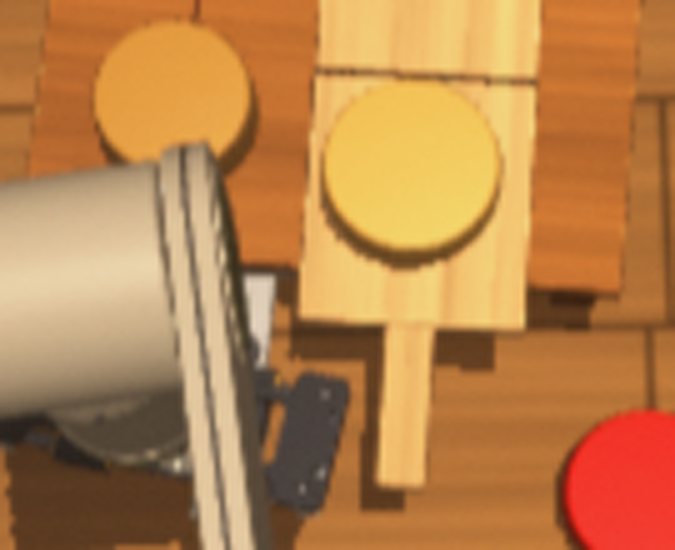

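The picture shows the gripper over the knob, with its body at about (280,440). The tongue at (405,410) and the cheeses are untouched. Now I lower over the knob.

```bash
python3 -m jog '0.5 -0.004 -0.003 0.01 0;0.5 0 0 0.015 0;0.5 0 0 0.015 0;0.5 0 0 0.009 0;0.5 0 0 0 0;0.5 0 0 0 0' ; python3 w.py .547 .1225 .147
python3 - <<'E'
from h import *
save(cam('side'),'side1.png',(170,100,300,200),5)
E
```

```text
t: 3.02
tool_pos: [0.5479, 0.1224, 0.2138]
orientation: [-0.373, -3.119, 0.0]
force: [0.5, 0.3, 0.4]
opening: 0.0467
gripper_force: 0.0
t 3.02 tcp [0.5479 0.1224 0.2138] grasp [0.5479 0.1224 0.1488] yawY 76.37 F [0.5 0.3 0.4] op 0.0467 gf 0.0 q [ 0.13  0.09  1.7  -0.    1.36 -1.2 ] zdir [-4.e-04 -1.e-04 -1.e+00]
shift tool [ 0.0009 -0.0001  0.0018]
```

View pics/side1.png

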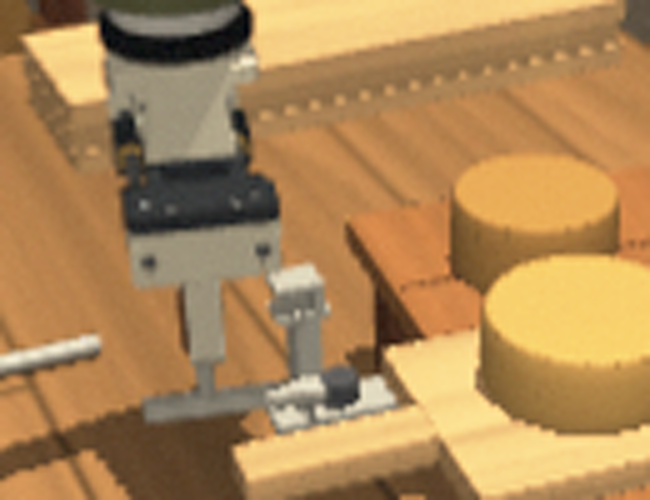

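The fingers straddle the knob: one shows in front of the stem at about (205,370) and the tips clear the bar. I close lightly and swing along the arc, turning the tool with the bar.

```bash
cat > a.py <<'E'
from w import *
x,M,g=info(); v=(g-pin); lx,ly=v@ux,v@uy
a=np.arctan2(-lx,ly);print('angle',a.round(3),'r',np.hypot(lx,ly).round(4),'tool-y rel tangent deg',(np.degrees(np.arctan2(M[1,1],M[0,1])-ry-a)).round(2))
E
python3 -m jog '0.28 0 0 0 0;0.28 0 0 0 0;0.28 0 0 0 0;0.28 0 0 0 0' 5 >/dev/null; python3 a.py
python3 -m jog '0.28 -0.0002 0.0054 0 4.1;0.28 -0.0002 0.0054 0 4.1;0.28 -0.0002 0.0054 0 4.1;0.28 -0.0002 0.0054 0 4.1;0.28 -0.0002 0.0054 0 4.1;0.28 -0.0002 0.0054 0 4.1;0.28 -0.0002 0.0054 0 4.1;0.28 0 0 0 0' >/dev/null; python3 a.py
```

```text
t 3.4 tcp [0.5482 0.1225 0.2143] grasp [0.5482 0.1225 0.1493] yawY 76.37 F [-0.1  0.2  0.4] op 0.027 gf 0.0 q [ 0.13  0.09  1.7  -0.    1.36 -1.2 ] zdir [ 9.e-04  1.e-04 -1.e+00]
angle 1.421 r 0.0712 tool-y rel tangent deg 0.41
t 4.07 tcp [0.5658 0.1561 0.2139] grasp [0.5659 0.1561 0.1489] yawY 47.5 F [-0.2 -0.2  0.1] op 0.0263 gf 0.0 q [ 0.18  0.15  1.63  0.    1.36 -0.65] zdir [ 3.e-04  3.e-04 -1.e+00]
angle 0.887 r 0.0723 tool-y rel tangent deg 2.17
```

```bash

python3 -m jog '0.28 0 0.0056 0 4.5;0.28 -0.0002 0.0056 0 4.5;0.28 -0.0002 0.0056 0 4.5;0.28 -0.0002 0.0056 0 4.5;0.28 -0.0002 0.0056 0 4.5;0.28 -0.0002 0.0056 0 4.5;0.28 -0.0002 0.0056 0 4.5;0.28 -0.0002 0.0056 0 4.5;0.28 -0.0002 0.0056 0 4.5;0.28 0 0 0 0' >/dev/null; python3 a.py
python3 - <<'E'
from h import *
t=cam('top');s=cam('side')
a=cv2.resize(t['color'][120:210,165:300],None,fx=4,fy=4);b=cv2.resize(s['color'][110:210,180:315],None,fx=4,fy=4)
cv2.imwrite('pics/both2.png',np.vstack([a[:200],b])[...,::-1])
E
```

```text
t 4.9 tcp [0.6096 0.1785 0.2138] grasp [0.6097 0.1785 0.1488] yawY 7.09 F [-0.  -0.4 -0. ] op 0.026 gf 0.0 q [ 0.2   0.28  1.48 -0.    1.38  0.08] zdir [ 3.e-04  0.e+00 -1.e+00]
angle 0.2 r 0.0736 tool-y rel tangent deg 1.12
```

View pics/both2.png

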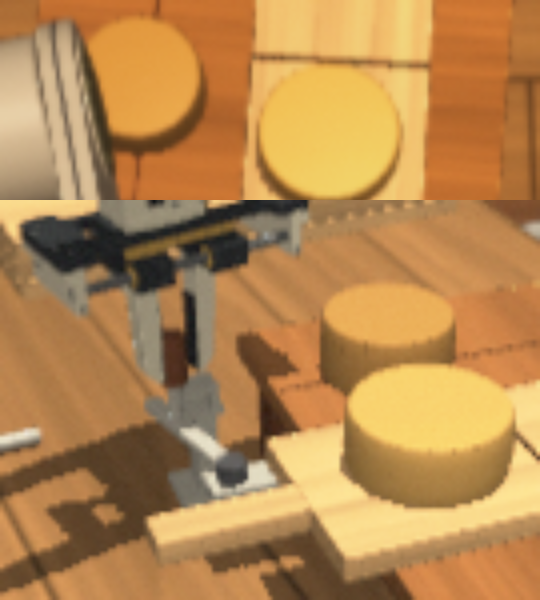

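The knob is held between the fingers at about (175,360) and the bar is nearly at the catch. I finish the swing in small steps and watch the force.

```bash

python3 -m jog '0.28 0 0.0045 0 4;0.28 0 0.0045 0 4;0.28 0 0.0045 0 4;0.28 0 0 0 0;0.28 0 0 0 0' 20 >/dev/null; python3 a.py
python3 -m jog '0.28 0 0.0015 0 0;0.28 0 0.0015 0 0;0.28 0 0 0 0;0.28 0 0 0 0' >/dev/null; python3 a.py
```

```text
t 5.42 tcp [0.6224 0.1792 0.2138] grasp [0.6224 0.1792 0.1488] yawY -4.58 F [-0.3 -0.6 -0.1] op 0.0259 gf 0.0 q [ 0.2   0.31  1.44 -0.    1.39  0.28] zdir [-0.e+00 -1.e-04 -1.e+00]
angle 0.027 r 0.0741 tool-y rel tangent deg -0.63
t 5.75 tcp [0.6255 0.1791 0.2138] grasp [0.6255 0.1791 0.1488] yawY -4.76 F [-0.6  0.7 -0.7] op 0.026 gf 0.22581621073186398 q [0.2  0.32 1.44 0.   1.39 0.28] zdir [-0.  0. -1.]
angle -0.015 r 0.0743 tool-y rel tangent deg 1.59
```

```bash

python3 -m jog '0.28 0 0.001 0 0;0.28 0 0.001 0 0;0.28 0 0 0 0;0.28 0 0 0 0' >/dev/null; python3 a.py
python3 -m jog '0.28 0 0.001 0 0;0.28 0 0.001 0 0;0.28 0 0 0 0;0.28 0 0 0 0' >/dev/null; python3 a.py
```

```text
t 6.08 tcp [0.6277 0.1788 0.2137] grasp [0.6277 0.1788 0.1487] yawY -4.82 F [-0.2  0.4  0.6] op 0.0259 gf 0.1040745503269136 q [ 0.2   0.32  1.43 -0.    1.39  0.28] zdir [ 1.e-04 -1.e-04 -1.e+00]
angle -0.045 r 0.0743 tool-y rel tangent deg 3.21
t 6.42 tcp [0.6297 0.1786 0.2138] grasp [0.6297 0.1786 0.1488] yawY -4.83 F [ 0.3  0.7 -0. ] op 0.0259 gf 0.019761424628086388 q [ 0.2   0.33  1.42 -0.    1.39  0.28] zdir [ 2.e-04 -1.e-04 -1.e+00]
angle -0.072 r 0.0744 tool-y rel tangent deg 4.77
```

```bash

python3 -m jog '0.28 0 0.001 0 0;0.28 0 0 0 0;0.28 0 0 0 0' |grep force; python3 -m jog '0.28 0 0.001 0 0;0.28 0 0 0 0;0.28 0 0 0 0' |grep force;python3 -m jog '0.28 0 0.001 0 0;0.28 0 0 0 0;0.28 0 0 0 0' |grep force; python3 a.py
python3 - <<'E'
from h import *
s=cam('side')
save(s,'side3.png',(190,120,290,200),6)
E
```

```text
force: [-2.2, -0.1, 1.7]
gripper_force: 1.2
force: [-6.8, -0.5, 3.6]
gripper_force: 3.5
force: [-11.1, -0.1, 7.5]
gripper_force: 5.7
t 7.17 tcp [0.631  0.1787 0.2136] grasp [0.6308 0.1787 0.1486] yawY -4.8 F [-11.1  -0.1   7.5] op 0.0264 gf 5.7244934141635895 q [0.2  0.34 1.42 0.   1.39 0.28] zdir [-4.1e-03 -2.0e-04 -1.0e+00]
angle -0.086 r 0.0746 tool-y rel tangent deg 5.57
```

View pics/side3.png

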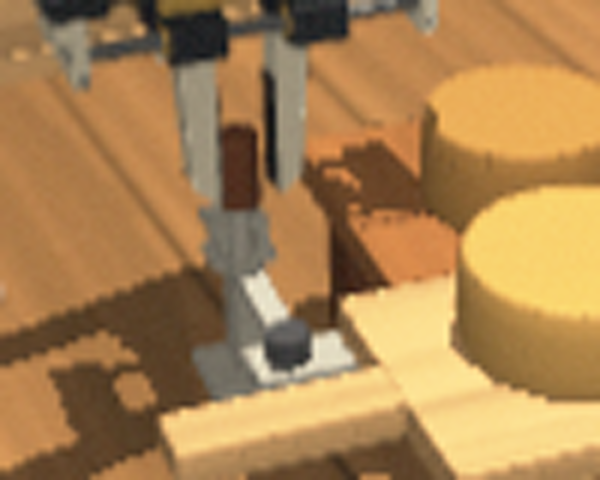

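The force climbs about 4.5 N per mm, so the hook is at its hard stop. The picture shows the bar inside the fork at about (240,240). I'll release, rise, and turn for the tongue.

```bash

python3 -m jog '0.3 0 -0.003 0 0;0.4 0 -0.001 0 0;0.5 0 0 0 0;0.5 0 0 0 0;0.5 0 0 -0.02 0;0.5 0 0 -0.025 0;0.5 0 0 -0.025 0;0.5 0 0 -0.025 0;0.5 0 0 0 0' |grep force; 
python3 -m jog '0.8 0 0 0 -7;0.8 0 0 0 -7;0.8 0 0 0 -7;0.8 0 0 0 -7;0.8 0 0 0 -7;0.8 0 0 0 -7;0.8 0 0 0 -7;0.8 0 0 0 -7;0.8 0 0 0 -7;0.8 0 0 0 -7' >/dev/null
python3 -m jog '0.8 0 0 0 -7;0.8 0 0 0 -7;0.8 0 0 0 -7;0.8 0 0 0 0;0.8 0 0 0 0' >/dev/null; python3 w.py .5686 .0023 .120
cat > k.py <<'E'
from w import *
t=cam('top');hsv=cv2.cvtColor(t['color'],cv2.COLOR_RGB2HSV)
m=cv2.inRange(hsv,(3,120,30),(14,255,150));n,l,s,c=cv2.connectedComponentsWithStats(m[120:230,165:260])
for i in range(1,n):
    if s[i,4]>8:
        p=onz(t,c[i]+[165,120],.155);v=p-pin;print(c[i]+[165,120],s[i,4],p.round(4),'a',np.arctan2(-v@ux,v@uy).round(3),'r',np.linalg.norm(v[:2]).round(4))
E
python3 k.py
```

```text
force: [1.6, -0.1, 0.5]
gripper_force: 0.0
t 9.22 tcp [0.6287 0.1787 0.3085] grasp [0.6287 0.1787 0.2435] yawY 85.94 F [-0.7 -0.2  0.9] op 0.0744 gf 0.0 q [ 0.2   0.27  1.32 -0.    1.55 -1.3 ] zdir [ 0. -0. -1.]
shift tool [ 0.0475 -0.1802  0.1235]
[213.02439024 148.31707317] 41 [0.7321 0.0999 0.155 ] a -1.522 r 0.1149
[191.5625 154.0625] 16 [0.7148 0.1651 0.155 ] a -0.925 r 0.1144
[231.35849057 193.00628931] 318 [0.5922 0.0444 0.155 ] a 2.845 r 0.0658
[171.36363636 175.36363636] 11 [0.649  0.2248 0.155 ] a -0.164 r 0.1237
[171.32768362 193.27683616] 354 [0.594  0.2234 0.155 ] a 0.29 r 0.1205
[201.44444444 183.8       ] 45 [0.6216 0.1339 0.155 ] a -0.054 r 0.029
[255.64150943 189.56603774] 53 [ 0.6016 -0.0281  0.155 ] a 3.12 r 0.1343
[203.95408163 198.33163265] 196 [0.5773 0.126  0.155 ] a 1.189 r 0.0451
```

```bash

python3 -m jog '0.8 0.006 -0.0225 0 0;0.8 0.006 -0.0225 0 0;0.8 0.006 -0.0225 0 0;0.8 0.006 -0.0225 0 0;0.8 0.006 -0.0225 0 0;0.8 0.006 -0.0225 0 0;0.8 0.006 -0.0225 0 0;0.8 0.0055 -0.0225 0 0;0.8 0 0 0 0;0.8 0 0 0 0' >/dev/null
python3 -m jog '0.8 0 0 0.025 0;0.8 0 0 0.025 0;0.8 0 0 0.02 0;0.8 0 0 0 0;0.8 0 0 0 0' >/dev/null; python3 w.py .5686 .0023 .120
python3 - <<'E'
from h import *
t=cam('top');s=cam('side')
a=cv2.resize(t['color'][120:220,165:300],None,fx=4,fy=4)[:,:];b=cv2.resize(s['color'][115:215,180:315],None,fx=4,fy=4)
im=np.vstack([a,b]);im=cv2.resize(im,None,fx=.74,fy=.74,interpolation=cv2.INTER_AREA);cv2.imwrite('pics/both4.png',im[...,::-1])
E
```

```text
t 10.52 tcp [0.5686 0.0033 0.2377] grasp [0.5684 0.0033 0.1727] yawY 86.15 F [ 0.4 -0.8  1.1] op 0.0748 gf 0.0 q [-0.08  0.09  1.65  0.    1.4  -1.59] zdir [-2.9e-03  5.0e-04 -1.0e+00]
shift tool [-0.0004 -0.001   0.0527]
```

View pics/both4.png

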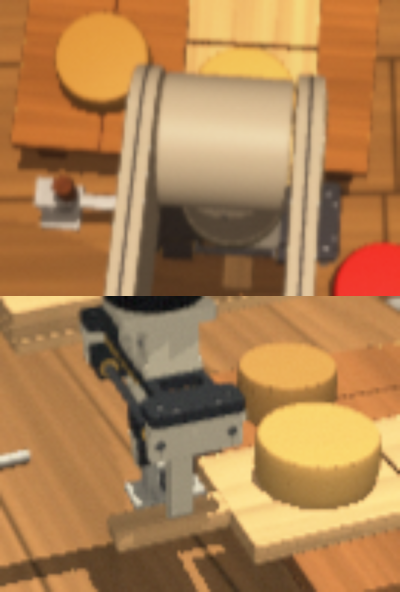

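The knob at (65,188) now sits over the catch at (60,205), so the hook is home. The gripper is centred over the tongue at (237,270) and the cheeses haven't moved. I lower and grip.

```bash

python3 -m jog '0.8 0 -0.001 0.018 0;0.8 0 0 0.018 0;0.8 0 0 0.0165 0;0.8 0 0 0 0;0.8 0 0 0 0' >/dev/null; python3 w.py .5686 .0023 .120
python3 -m jog '0.2 0 0 0 0;0.2 0 0 0 0;0.2 0 0 0 0;0.2 0 0 0 0;0.2 0 0 0 0;0.2 0 0 0 0;0.2 0 0 0 0;0.2 0 0 0 0' 35 >/dev/null; python3 w.py
```

```text
t 11.03 tcp [0.5694 0.0016 0.1872] grasp [0.5694 0.0016 0.1222] yawY 86.17 F [0.4 0.4 0.2] op 0.0746 gf 0.0 q [-0.09  0.13  1.7   0.    1.31 -1.59] zdir [ 4.e-04  0.e+00 -1.e+00]
shift tool [0.0009 0.0007 0.0022]
t 11.7 tcp [0.5691 0.0016 0.1863] grasp [0.5691 0.0016 0.1213] yawY 86.18 F [-1.1  1.8  1.8] op 0.03 gf 35.000799894332886 q [-0.09  0.13  1.7   0.    1.31 -1.59] zdir [ 0.e+00  3.e-04 -1.e+00]
```

```bash

python3 -m jog '0.2 0.002 0 0 0;0.2 0.004 0.0001 0 0.3;0.2 0.006 0.0002 0 0.3;0.2 0.006 0.0001 0 0.3;0.2 0.006 0.0001 0 0.3;0.2 0.006 0.0001 0 0.3;0.2 0.006 0 0 0;0.2 0.006 0 0 0;0.2 0.004 0 0 0;0.2 0.002 0 0 0' >/dev/null; python3 w.py
python3 - <<'E'
from w import *
s=cam('side');t=cam('top')
ts=cv2.cvtColor(t['color'],cv2.COLOR_RGB2HSV)
# predicted line position and cheese/line pixels in both views
for lx in(.126-.048,):
  for y in(.01,-.06,-.13):
    print('top px',proj(t,O+ux*lx+uy*y+[0,0,.02]).round(1),'side px',proj(s,O+ux*lx+uy*y+[0,0,.02]).round(1))
g=cv2.cvtColor(s['color'],cv2.COLOR_RGB2GRAY)
m=cv2.inRange(cv2.cvtColor(s['color'],cv2.COLOR_RGB2HSV),(20,60,150),(30,255,255))
m=cv2.morphologyEx(m,cv2.MORPH_OPEN,np.ones((3,3)));n,l,st_,c=cv2.connectedComponentsWithStats(m)
print([(st_[i].tolist(),c[i].round(1).tolist()) for i in range(1,n) if st_[i,4]>100])
E
```

```text
t 12.53 tcp [0.5207 0.006  0.1863] grasp [0.5208 0.006  0.1213] yawY 84.67 F [ 2.8 -0.4 -2.4] op 0.0299 gf 34.99869346618652 q [-0.09  0.    1.84 -0.    1.3  -1.56] zdir [ 1.e-04 -1.e-04 -1.e+00]
top px [227.2 147.7] side px [284.3 161.4]
top px [249.6 149.5] side px [295.3 174.6]
top px [272.  151.2] side px [307.6 189.4]
[([229, 90, 62, 21, 622], [255.6, 100.2]), ([177, 106, 13, 14, 124], [183.6, 111.8]), ([250, 156, 97, 34, 1817], [298.5, 170.2]), ([241, 172, 12, 20, 167], [245.0, 182.2]), ([242, 176, 63, 28, 564], [273.3, 192.6]), ([0, 266, 52, 72, 1605], [32.3, 306.2])]
```

```bash

python3 -m jog '0.2 0.003 0 0 0;0.2 0.006 0 0 0;0.2 0.008 0 0 0;0.2 0.009 0 0 0;0.2 0.009 0 0 0;0.2 0.009 0 0 0;0.2 0.008 0 0 0;0.2 0.007 0 0 0;0.2 0.005 0 0 0;0.2 0.002 0 0 0' >/dev/null; python3 -m jog '0.2 0 0 0 0;0.2 0 0 0 0'>/dev/null; python3 w.py
python3 - <<'E'
from w import *
for n in('side','top'):
  c=cam(n);g=cv2.GaussianBlur(cv2.cvtColor(c['color'],cv2.COLOR_RGB2GRAY).astype(np.float32),(3,3),0)
  # sample along board x at several y: dark dip of line (z=.13) 
  for y in(-.005,-.02,-.04,-.06,-.08,-.10,-.115):
    xs=np.arange(-.02,.05,.0005);px=np.array([proj(c,O+ux*x+uy*y+[0,0,.02]) for x in xs],np.float32)
    v=cv2.remap(g,px[None,:,0],px[None,:,1],cv2.INTER_LINEAR)[0];b=np.median(v)
    w=np.clip(b-20-v,0,None);i=v.argmin();ww=w*(abs(xs-xs[i])<.008)
    print(n,y,'min x',xs[i].round(4),'cent',((ww*xs).sum()/max(ww.sum(),1e-6)).round(4),'depth',(b-v.min()).round(0))
  # rack front edge (z=.11): profile away from board
  for y in(-.16,-.18,.09,.07,.03):
    xs=np.arange(-.03,.03,.0005);px=np.array([proj(c,O+ux*x+uy*y) for x in xs],np.float32)
    v=cv2.remap(g,px[None,:,0],px[None,:,1],cv2.INTER_LINEAR)[0];d=np.gradient(v);print(n,'edge',y,xs[d.argmax()].round(4),d.max().round(1),xs[d.argmin()].round(4),d.min().round(1))
E
```

```text
t 13.63 tcp [0.4547 0.0122 0.1858] grasp [0.4546 0.0122 0.1208] yawY 84.67 F [-4.  -0.2 -1.2] op 0.0297 gf 34.99927997589111 q [-0.09 -0.18  2.01  0.    1.31 -1.56] zdir [-2.3e-03  2.0e-04 -1.0e+00]
side -0.005 min x 0.0145 cent 0.0 depth 1.0
side -0.02 min x 0.014 cent 0.0136 depth 24.0
side -0.04 min x 0.009 cent 0.0075 depth 103.0
side -0.06 min x -0.0075 cent -0.0082 depth 90.0
side -0.08 min x -0.0155 cent -0.0156 depth 112.0
side -0.1 min x 0.0115 cent 0.0112 depth 104.0
side -0.115 min x 0.0105 cent 0.011 depth 86.0
side edge -0.16 0.0 7.3 -0.0105 -1.2
side edge -0.18 0.001 6.6 -0.0105 -1.1
side edge 0.09 0.0005 2.2 -0.011 -4.6
side edge 0.07 -0.015 0.1 0.02 -2.1
side edge 0.03 0.0295 0.6 0.025 -0.4
top -0.005 min x 0.0105 cent 0.0108 depth 63.0
top -0.02 min x 0.0115 cent 0.0113 depth 50.0
top -0.04 min x 0.01 cent 0.0106 depth 57.0
top -0.06 min x 0.0115 cent 0.0111 depth 50.0
top -0.08 min x 0.0105 cent 0.0105 depth 66.0
top -0.1 min x 0.012 cent 0.0117 depth 55.0
top -0.115 min x 0.01 cent 0.0113 depth 48.0
top edge -0.16 0.0005 5.0 -0.025 -3.9
top edge -0.18 0.002 3.0 -0.0045 -2.0
top edge 0.09 0.003 4.1 -0.0215 -3.5
top edge 0.07 0.0005 4.2 -0.022 -3.5
top edge 0.03 0.004 3.6 -0.0055 -6.8
```

```bash

python3 -m jog '0.2 0.002 0 0 0;0.2 0.003 0 0 0;0.2 0.002 0 0 0;0.2 0.001 0 0 0;0.2 0 0 0 0;0.2 0 0 0 0;0.2 0 0 0 0'>/dev/null; python3 w.py
cat > f.py <<'E'
from w import *
def prof(c,g,y,z,lo,hi):
    xs=np.arange(lo,hi,.0005);px=np.array([proj(c,O+ux*x+uy*y+[0,0,z]) for x in xs],np.float32)
    return xs,cv2.remap(g,px[None,:,0],px[None,:,1],cv2.INTER_LINEAR)[0]
for n in('top','side'):
  E=[];L=[];S=[]
  for k in range(3):
    c=cam(n);g=cv2.GaussianBlur(cv2.cvtColor(c['color'],cv2.COLOR_RGB2GRAY).astype(np.float32),(3,3),0)
    for y in np.arange(-.122,.0,.004):
      xs,v=prof(c,g,y,.02,-.015,.02);b=np.median(v);w=np.clip(b-20-v,0,None);i=v.argmin();w=w*(abs(xs-xs[i])<.008);
      if b-v.min()>40 and abs(xs[i])<.012:L.append((w*xs).sum()/w.sum())
    for y in np.r_[np.arange(-.24,-.145,.004),np.arange(.02,.13,.004)]:
      xs,v=prof(c,g,y,0,-.012,.012);d=np.gradient(v);
      if d.max()>2: w=np.clip(d,0,None)*(abs(xs-xs[d.argmax()])<.004);E.append((w*xs).sum()/w.sum())
    if n=='side':
      for yb in np.arange(-.135,-.125,.001):
       for z in (.006,.01,.014):
        xs,v=prof(c,g,yb,z,-.02,.02);b=np.median(v);S.append((yb.round(3),z,xs[v.argmin()],b-v.min()))
  print(n,'line',np.median(L).round(4),np.std(L).round(4),len(L),'edge',np.median(E).round(4),np.std(E).round(4),len(E))
  if S:
    S=np.array(S);print('side face line med',np.median(S[S[:,3]>40,2]).round(4),len(S))
t=cam('top');s=cam('side')
a=cv2.resize(t['color'][105:225,165:300],None,fx=2.7,fy=2.7,interpolation=cv2.INTER_CUBIC);b=cv2.resize(s['color'][130:250,210:390],None,fx=4.4,fy=4.4,interpolation=cv2.INTER_CUBIC)[:,:790]
b=cv2.resize(s['color'][150:225,250:360],None,fx=4,fy=4,interpolation=cv2.INTER_CUBIC)
h=max(a.shape[0],b.shape[0]);im=np.hstack([np.pad(q,((0,h-q.shape[0]),(0,0),(0,0))) for q in(a,b)]);print(im.shape);cv2.imwrite('pics/fin.png',im[...,::-1])
E
python3 f.py
```

```text
t 14.32 tcp [0.4475 0.0128 0.1862] grasp [0.4475 0.0128 0.1212] yawY 84.67 F [ 1.3 -1.2 -2.6] op 0.0299 gf 34.998891949653625 q [-0.09 -0.2   2.03 -0.    1.31 -1.56] zdir [-3.e-04 -0.e+00 -1.e+00]
top line 0.0041 0.0004 93 edge 0.0025 0.0028 119
side line 0.0037 0.0038 62 edge 0.0009 0.003 83
side face line med 0.0045 99
(324, 804, 3)
```

```bash
python3 - <<'E'
from w import *
from f import prof
for n in('top','side'):
  c=cam(n);g=cv2.cvtColor(c['color'],cv2.COLOR_RGB2GRAY).astype(np.float32)
  for ys in(np.arange(-.183,-.143,.002),np.arange(.07,.115,.002),np.arange(.155,.185,.002)):
    V=np.mean([prof(c,g,y,0,-.014,.014)[1] for y in ys],0);xs=prof(c,g,0,0,-.014,.014)[0]
    print(n,ys[0].round(2),'edge half-level',xs[np.abs(V-(np.median(V[-14:])+np.median(V[14:22]))/2)[8:-8].argmin()+8].round(4),V[::5].round(0))
im=cv2.imread('pics/fin.png');cv2.imwrite('pics/fin2.png',im[:, :800])
E
```

```text
top line 0.0041 0.0004 93 edge 0.0026 0.0028 119
side line 0.0037 0.0033 60 edge 0.0009 0.0028 81
side face line med 0.0045 99
(324, 804, 3)
top -0.18 edge half-level 0.002 [ 85.  81.  74.  66.  63.  69.  91. 118. 133. 136. 137. 138.]
top 0.07 edge half-level 0.003 [ 67.  67.  66.  64.  62.  62.  78. 103. 124. 131. 133. 134.]
top 0.16 edge half-level 0.0035 [ 75.  75.  73.  69.  64.  62.  75.  99. 121. 130. 134. 135.]
side -0.18 edge half-level 0.0005 [ 73.  70.  61.  63.  63.  70. 114. 145. 149. 151. 150. 153.]
side 0.07 edge half-level 0.0025 [169. 159. 140. 123. 114. 109. 120. 144. 151. 151. 152. 152.]
side 0.16 edge half-level -0.0075 [145. 144. 142. 130. 109.  90.  92. 122. 142. 149. 154. 156.]
```

View pics/fin2.png

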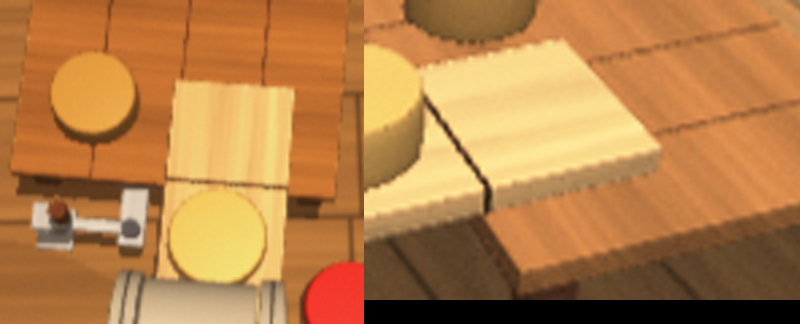

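The left half shows the line at about (228,183), almost level with the rack's front edge at (335,195) to (165,178). The knob at (58,212) is in the catch and the cheese is in place. The right half shows the foot of the line at (489,210), just behind the edge corner. The measured remainder is about 2 mm.

```bash

python3 -m jog '0.2 0.001 0 0 0;0.2 0.0012 0 0 0;0.2 0 0 0 0;0.2 0 0 0 0;0.2 0 0 0 0;0.2 0 0 0 0;0.2 0 0 0 0;0.2 0 0 0 0'>/dev/null; python3 w.py; python3 f.py
python3 - <<'E'
from w import *
t=cam('top');h=cv2.cvtColor(t['color'],cv2.COLOR_RGB2HSV)
for p in[O+ux*-.07-uy*.061+[0,0,.065]]:print('cheese exp px',proj(t,p).round(1))
E
```

```text
t 15.88 tcp [0.4455 0.013  0.1863] grasp [0.4455 0.013  0.1213] yawY 84.67 F [ 2.7 -0.4 -1.8] op 0.0296 gf 34.99886870384216 q [-0.09 -0.21  2.04  0.    1.32 -1.56] zdir [ 1.e-04  0.e+00 -1.e+00]
top line 0.0021 0.0004 87 edge 0.0026 0.0028 119
side line 0.0016 0.0009 66 edge 0.0012 0.0031 87
side face line med 0.004 99
(324, 804, 3)
cheese exp px [245.6 193.1]
```

The line now lies over the edge to within about 1 mm in both views. The cheese is where it should be, and the board is level and firmly held.

```bash
python3 -c "
from plant import robot
print(robot.close_job())"
```

```text
the job is handed in; nothing more can be done
None
```

The job is handed in: the hook is home against its hard stop in the catch, and the board is held level with its dark line within about 1 mm of the rack's front edge and the cheese in place.

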